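Load an etched specimen into the spring-clip stage with the lifter

ROBOT

A 6-joint arm with a two-finger parallel gripper is mounted at the origin on the work surface; the furniture and walls round the work are solid. World frame = base frame: x ahead of the robot, y to its left, z up, the work surface at z = 0. Lengths are in m, angles in degrees, forces in N, time in s.
With the tool pointing down it reaches from about 0.275 to 0.825 m from the base axis. Payload 5.2 kg.
Tool frame: the origin (TCP) lies at the very end of the fingers, on their centre line; the grasp point (between the pads) lies r.grip_depth behind it (r.grip_depth is the distance from the TCP to the grasp point, in m); z points along the fingers, y is the line along which they close (so a half turn about z gives the same grasp; the last joint's range is limited). The gripper opens to 93 mm and grips with 3 to 60 N. Pads are 15 mm wide; open, the fingers measure 128 mm over their backs; the gripper's body (75 mm by 188 mm) begins 65 mm behind the grasp point.
Start: joints at [-84.557, 14.817, 87.949, -0, 77.235, -11.62], TCP at [0.161, -0.526, 0.219] pointing down, gripper open.
Joint ranges: [-179.93, 179.93], [-52.35, 119.4], [10.71, 147.94], [-69.91, 249.91], [12.55, 155.21], [-178.61, 178.61]. Speed limits (degrees/s): [147.25, 147.25, 180, 180, 180, 180].

INTERFACE

Orientations are given as [roll, pitch, yaw] about the fixed x, y, z axes, in that order (R = Rz(yaw) Ry(pitch) Rx(roll)).
In Python, from plant import r gives the robot as it stands.
- The arm moves only by the tool send_rows, never from a script. Its argument "targets" is a list of rows, each a list of 7 numbers: the shift along the tool's x, y, z in mm, then the turn, a rotation vector about the tool's x, y, z in degrees, then the finger opening in mm, from 0 to 93. In form: [[tx, ty, tz, ax, ay, az, claw], ...]. A call has 1 to 8 rows; each row is the pose to reach, as a shift and turn from the pose commanded when the call began, along the tool's axes at that moment; what a row does not reach only later rows make up. A row lasts 1/10 s, in which the tool goes at most 50 mm and 8.59 degrees, less where a joint would pass 70% of its speed; a pose out of reach is approached as far as the arm can. A call with a gripper value outside its range is refused whole. The fingers move at their own pace and stop on an object; the grip force is fixed at half the most. Time passes only in rows, so rows that repeat a pose let the fingers close. It gives the time, the measured TCP pose, the force, the opening and the grip force at its end, in the units of the state.
- r.observe(): the state, without advancing time (a new reading comes with each control period).
- r.get_image(name): name is "scene" or "top" or "wrist"; returns a dict with "frame" (480x640x3 uint8, blue, green, red), "fov_y" (degrees; the focal length in pixels is half the picture's height over the tangent of half this angle, whatever the lens; pixels are square), "cx", "cy" (the principal point, pixels), "R" (3x3) and "t" (3): a world point X has camera coordinates R X + t. Camera axes: x right, y down, z forward; pixel columns grow to the right and rows downward; lengths in m; the calibration is good to about 2 mm. A picture is of the moment at which its call begins. There is no depth.
- r.close_job(): hands the job in; it is judged then, once.
The state is a dict: "t": time; "q": joint angles; "dq": joint speeds; "joint_efforts": joint torques, N m; "eef_pos": TCP position; "tool_rot": TCP orientation; "ft_force": force on the tool from outside, world axes, zero at the start; "torque": the same for the moment, N m; "width": opening from 0.0 (shut) to 1.0 (fully open); "finger_force": force on a finger pad.
Only numpy, scipy, OpenCV 4.12 (cv2) and the standard library are available. Lean on these libraries where they do the work, as an engineer would, in place of code of your own. Each camera call takes 0.05 s, during which the arm holds its last target. There are 200 camera calls.

TASK

The freshly etched round specimen is waiting on the two-pronged lifter and must not be touched by hand. Carry it level on the lifter to the spring-clip stage, set it down on the rail, push it gently past the two spring plungers until it is home against the V stop, then draw the lifter out and lay it flat on the bench clear of the stage, leaving the other things where they are.

Things in the scene. Friction and masses are not known exactly. Their poses are not given: they have to be found in the camera images.
- lifter_handle (a point): centre of the loose lifter's black handle bar, half-way up, 29 mm above the lifter's underside. Bar: 16 mm wide along y, 18 mm tall, along x from 42 mm behind this point to 30 mm ahead, its underside 20 mm above the lifter's. x of the point points along the prongs to their tips, z up. Grip here, firmly (40 N or more). Not measured while held
- lifter_nest (a point): point of the lifter 60 mm ahead of the handle centre, on the prongs' top face (4 mm above the underside): the specimen's axis stands here when its rim touches both dowels. The dowels (6 mm thick, 12 mm tall, 22 mm apart) stand on the prongs 14 mm behind this point and push the specimen from behind. Axes as the handle
- lifter: the whole lifter, steel, about 160 g, 117 x 36 mm; origin on its underside straight below the handle centre, x to the prong tips, z up. Two prongs, 4 mm thick, 8 mm wide, 20 mm apart, end 73 mm ahead of the origin; the slot between them is open from the tips back to 24 mm behind the origin
- specimen_mid (a point): centre of the specimen, half-way up: a black resin disc 30 mm in diameter, 18 mm tall, about 35 g, standing loose across the two prongs, its rim 0 to 4 mm ahead of the dowels. Fingers must never touch it
- specimen: the same specimen; origin at the centre of its underside, z up
- stage: spring-clip stage, fixed to the bench: grey base 118 x 96 x 10 mm; origin on the bench, 62 mm from its front edge; +x is the push direction, to the V stop; z up. A saddle with the plungers and V stop is locked up to 22 mm either way along x from its middle: where is NOT measured, feel for it; it does not yield to 20 N. Rail and all measured points belong to the base
- stage_mid_home (a point): point of the base, straight above the origin at rail-top height, 34 mm up: the specimen's underside centre is here when home, if the saddle is in the middle (else shifted with it along x). V stop ahead, 38 to 52 mm up. Plungers 3.5 mm before home, one each side, 43 mm up, ball noses 21 mm apart when free, blocks 30 to 42 mm off the centre line
- stage_mid_entry (a point): point of the base 40 mm before stage_mid_home, same height and axes. The rail, 14 mm wide, top 34 mm up, fits between the prongs; it starts 54 mm before stage_mid_home; base and saddle plates up to 17 mm. The specimen meets the plungers 16 mm before home, passes at about 2 to 6 N and springs the last 3 mm to the V stop; then the dowels meet a hard stop. Keep the push under 12 N
- wash_bottle: white wash bottle with a red cap, 188 mm tall, a bystander at the far left; origin at the centre of its underside
- petri_dish: shallow white dish, 67 mm across, 14 mm high, a bystander; origin at the centre of its underside
- loupe: black loupe, 38 mm across, 34 mm high, a bystander; origin at the centre of its underside
- other_specimen: smaller beige specimen, 25 mm across, 19 mm high, a bystander; origin at the centre of its underside
Things that resemble listed ones, but are neither listed nor needed, are in the scene too. What is shaped like the specimen but pink is not meant.

How it is judged:
By the outcome, as a careful person would: the job done as asked, in the order asked, and still so for the second after the job is handed in, with the robot touching nothing.
It also fails if it takes over 64 s, if anything falls off the work surface, if the arm or the gripper's body presses on something with over 40 N, if the wrist force passes 120 N, or if a joint passes its speed limit or range.

## Working session

There is one attempt and no reset: what is moved stays moved. The work goes in short steps, Python scripts to look and compute and a tool call to move; the robot and the scene stay as the last step left them, time stands still between calls to the robot, and variables do not carry over. Pictures are saved under pics/ and viewed, at most 14 in all, crops included, and the job is handed in when it is done.

Besides the shell and the picture viewer there is one more tool, called in YAML: its name, and indented under it one key for each argument. send_rows: Moves the arm, as the interface text tells. Its arguments: {"type":"object","properties":{"targets":{"type":"array"}},"required":["targets"]}

```bash
mkdir -p pics; ls
cat > h.py <<'E'
import numpy as np, cv2
from plant import r
def grab(n,f=None):
    d=r.get_image(n)
    if f: cv2.imwrite('pics/'+f,d['frame'])
    return d
def ray(d,u,v):
    f=240/np.tan(np.radians(d['fov_y']/2)); R=np.array(d['R']);t=np.array(d['t'])
    return -R.T@t, R.T@np.array([(u-d['cx'])/f,(v-d['cy'])/f,1])
def onz(d,u,v,z):
    c,w=ray(d,u,v); return c+w*(z-c[2])/w[2]
def proj(d,X):
    f=240/np.tan(np.radians(d['fov_y']/2)); p=np.array(d['R'])@np.array(X)+np.array(d['t'])
    return f*p[0]/p[2]+d['cx'], f*p[1]/p[2]+d['cy']
E
python3 - <<'E'
from h import *
for n in ['top','scene']:
    d=grab(n,n+'0.png'); c,_=ray(d,0,0); print(n,d['fov_y'],d['cx'],d['cy'],c.round(3),onz(d,320,240,0).round(3))
s=r.observe(); print(s, r.grip_depth)
E
```

```text
pics
top 46.69730432017616 323.82083443379787 240.57024537203714 [ 0.33  -0.051  0.977] [ 0.452 -0.061  0.   ]
scene 46.5222795024467 313.3517704760889 238.5298143625199 [-0.326  0.101  0.628] [ 0.555 -0.105  0.   ]
{'t': 0.1, 'q': array([-8.45578398e+01,  1.48558986e+01,  8.80023911e+01,  1.54176019e-03,
        7.72343916e+01, -1.16177858e+01]), 'dq': array([ 0.13446035, -0.07631583, -0.15508904, -0.03352799, -0.13030578,
       -0.00367078]), 'joint_efforts': array([ 1.27121002e-03, -4.38210690e+01, -2.84640616e+01,  7.19842874e-02,
        3.61818471e-02, -6.21648883e-05]), 'eef_pos': array([ 0.16135765, -0.52530832,  0.2179101 ]), 'tool_rot': array([-1.79909520e+02, -2.01366172e-02,  1.70595882e+01]), 'ft_force': array([-0.07965759,  0.72346277, -0.70827602]), 'torque': array([-0.01207922, -0.0357048 , -0.00722374]), 'finger_force': 0.0, 'width': 1.0012751608992931} 0.0188
```

View pics/top0.png

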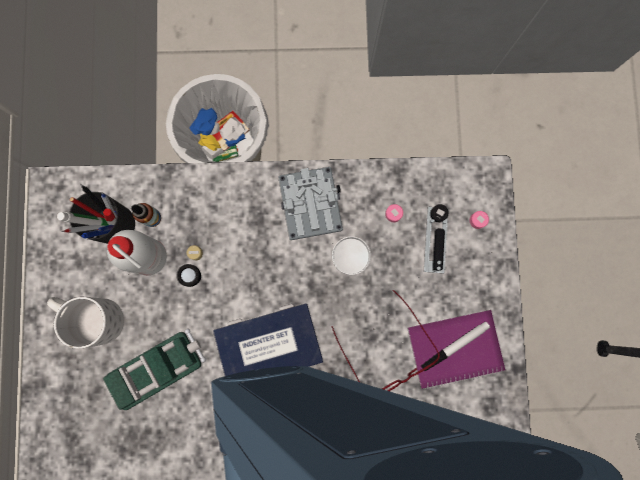

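View pics/scene0.png

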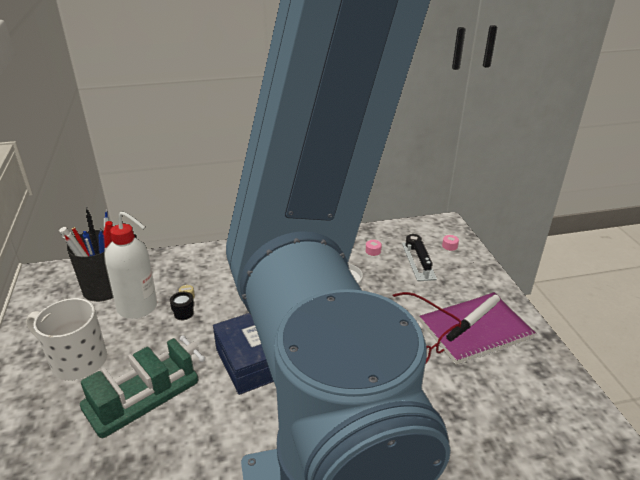

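Run:
```python
from h import *
d=grab('top'); im=d['frame']
a=cv2.resize(im[155:250,270:370],None,fx=4,fy=4,interpolation=cv2.INTER_CUBIC)[:380,:400]
b=cv2.resize(im[190:285,385:485],None,fx=4,fy=4,interpolation=cv2.INTER_CUBIC)[:380,:400]
cv2.imwrite('pics/crop1.png',np.hstack([a,b]))
for n,u,v,z in [('stage',312,203,.02),('handle',438,250,.038),('spec',440,213,.022),('petri',350,256,.014),('pinkL',395,213,.02),('pinkR',480,219,.02)]: print(n,onz(d,u,v,z).round(3))
```

```text
stage [ 0.515 -0.048  0.02 ]
handle [ 0.425 -0.261  0.038]
spec [ 0.491 -0.271  0.022]
petri [ 0.421 -0.112  0.014]
pinkL [ 0.494 -0.193  0.02 ]
pinkR [ 0.479 -0.341  0.02 ]
```

View pics/crop1.png

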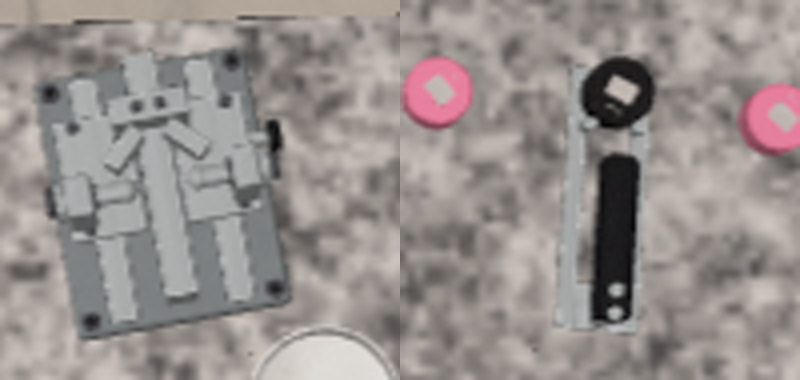

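The crop shows the listed specimen as the black disc on the prongs, at top pixel (440,213). The pink discs at (395,213) and (480,219) are decoys. The lifter's tips point away from the robot. The stage entry faces the robot, with the rail front end near (315,228) and the V stop at the far end.

Run:
```python
from h import *
d=grab('top'); im=d['frame']; g=cv2.cvtColor(im,cv2.COLOR_BGR2GRAY)
def sub(x0,y0,x1,y1,th,up=8):
    c=cv2.resize(g[y0:y1,x0:x1],None,fx=up,fy=up,interpolation=cv2.INTER_CUBIC)
    m=(c<th).astype(np.uint8); cs,_=cv2.findContours(m,0,2)
    return [(cv2.contourArea(k)/up**2,(np.array(k).reshape(-1,2)+.5)/up-.5+[x0,y0]) for k in cs if cv2.contourArea(k)>3*up**2]
for A,k in sub(424,190,456,285,45):
    P=np.array([onz(d,*p,.036)[:2] for p in k]); print('lifter dark',round(A,1),cv2.minAreaRect((P*1e3).astype(np.float32)))
S=[]
for (u,v) in [(50,93),(231,61),(275,287),(92,320)]:
    x,y=int(270+u/4),int(155+v/4); 
    b=[ (A,k) for A,k in sub(x-4,y-4,x+5,y+5,85)]
    for A,k in b: 
        c=k.mean(0); p=onz(d,*c,.010); print('screw',c.round(1),round(A,1),p.round(4)); 
for u,v in [(182,295),(164,296),(197,292),(150,140)]: print('rail',onz(d,270+u/4-.4,155+v/4-.4,.034).round(4))
w=grab('wrist','w0.png'); c,ax=ray(w,w['cx'],w['cy']); s=r.observe(); print(w['fov_y'],c,ax,s['eef_pos'],s['tool_rot'])
```

```text
lifter dark 348.2 ((426.4936828613281, -261.734619140625), (16.46321678161621, 71.27101135253906), 83.5533218383789)
lifter dark 223.1 ((488.91864013671875, -266.6541442871094), (27.344858169555664, 31.682281494140625), 37.77051544189453)
screw [282.1 178.1] 14.2 [0.5637 0.0033 0.01  ]
screw [327.4 169.3] 13.4 [ 0.5776 -0.0776  0.01  ]
screw [338.5 226.9] 13.2 [ 0.4733 -0.0938  0.01  ]
screw [292.4 235.1] 12.9 [ 0.4611 -0.0126  0.01  ]
rail [ 0.4684 -0.0526  0.034 ]
rail [ 0.4682 -0.0449  0.034 ]
rail [ 0.4695 -0.059   0.034 ]
rail [ 0.5364 -0.0407  0.034 ]
61.89833656669976 [ 0.22945981 -0.50419226  0.3845588 ] [-0.24426609 -0.07354822 -0.96691506] [ 0.161362   -0.52553056  0.21826873] [-1.79950807e+02 -9.27228473e-03  1.70635330e+01]
```

```bash
cat >> h.py <<'E'
from scipy.spatial.transform import Rotation as Ro
def delta(pos,yaw):
    s=r.observe(); R0=Ro.from_euler('xyz',s['tool_rot'],degrees=True); R1=Ro.from_euler('xyz',[180,0,yaw],degrees=True)
    print('shift',(R0.inv().apply(np.array(pos)-s['eef_pos'])*1e3).round(1),'rot',np.degrees((R0.inv()*R1).as_rotvec()).round(2), 't',round(s['t'],2),'F',s['ft_force'].round(1))
E
python3 -c "
from h import *
delta([.4325,-.2624,.11],-6.45)"
```

```text
shift [ 336.4 -171.9  108.5] rot [-0.05  0.   23.51] t 0.25 F [-0.6  0.2 -0.1]
```

send_rows:
  targets:
    - [42,-21,13,0,0,3,60]
    - [84,-43,27,0,0,6,60]
    - [126,-64,40,0,0,9,60]
    - [168,-86,54,0,0,12,60]
    - [210,-107,67,0,0,15,60]
    - [252,-129,81,0,0,18,60]
    - [294,-150,95,0,0,21,60]
    - [336,-172,108,0,0,23.5,60]

```text
t: 1.05
eef_pos: [0.4333, -0.2613, 0.1102]
tool_rot: [180.0, -0.0, -6.6]
ft_force: [0.2, 0.6, -0.0]
width: 0.644
finger_force: 0.0
```

send_rows:
  targets:
    - [0,0,0,0,0,0,60]
    - [0,0,0,0,0,0,60]

```text
t: 1.25
eef_pos: [0.4325, -0.2617, 0.1103]
tool_rot: [-180.0, 0.1, -6.2]
ft_force: [-0.3, -0.6, 0.0]
width: 0.646
finger_force: 0.0
```

Run:
```python
from h import *
w=grab('wrist','w1.png'); s=r.observe(); print(s['eef_pos'],s['tool_rot'],s['ft_force'],s['t'])
print([np.round(proj(w,p)) for p in [(.4265,-.2617,.038),(.492,-.269,.004)]])
delta([.4325,-.2624,.11],-6.45)
```

```text
[ 0.43210999 -0.26287099  0.11067331] [ 1.79979510e+02  2.15919171e-02 -6.33653605e+00] [0.32382843 0.50757091 0.36354237] 1.3
[array([323., 262.]), array([323., 152.])]
shift [ 0.3 -0.5  0.7] rot [0.02 0.02 0.11] t 1.3 F [0.3 0.5 0.4]
```

View pics/w1.png

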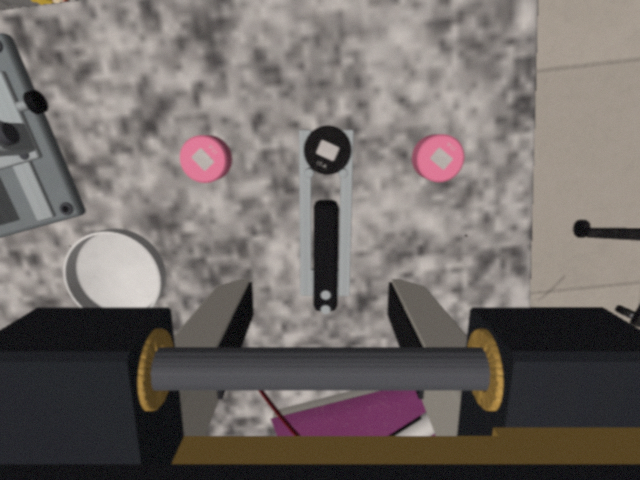

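The wrist view shows the bar at (326,255), the black specimen at (328,150) on the prongs, and pink decoys either side at (205,158) and (438,158). I'll measure the bar and disc here.

Run:
```python
from h import *
w=grab('wrist'); g=cv2.cvtColor(w['frame'],cv2.COLOR_BGR2GRAY)
def meas(y0,y1,z,zn):
    m=np.zeros_like(g); m[y0:y1,290:365]=(g[y0:y1,290:365]<60)*255
    k=max(cv2.findContours(m,0,1)[0],key=cv2.contourArea).reshape(-1,2)
    P=np.array([onz(w,*p,z)[:2]*1e3 for p in k],np.float32)
    print(zn,cv2.boundingRect(k),[np.round(q,1) for q in cv2.minAreaRect(P)],np.round(cv2.minEnclosingCircle(P)[0],1),cv2.minEnclosingCircle(P)[1])
    # side midline of bar
    rows=range(k[:,1].min()+8,k[:,1].max()-18,4)
    M=[]
    for v in rows:
        xs=np.where(m[v]>0)[0]; M.append(onz(w,(xs.min()+xs.max())/2,v,z)[:2])
    M=np.array(M); f=np.polyfit(M[:,0],M[:,1],1); print('yaw',np.degrees(np.arctan(f[0])).round(2),'y at .4325',np.polyval(f,.4325).round(4))
meas(192,320,.038,'bar'); meas(120,178,.022,'spec')
```

```text
bar (312, 200, 24, 110) [array([ 429.6, -263.9]), array([14.5, 71.1]), np.float64(83.4)] [ 429.5 -263.6] 35.77370834350586
yaw -6.46 y at .4325 -0.2641
spec (302, 126, 46, 48) [array([ 493.7, -271.8]), array([28.2, 28. ]), np.float64(23.6)] [ 493.7 -271.6] 14.505821228027344
yaw -7.21 y at .4325 -0.264
```

send_rows:
  targets:
    - [1.3,1.2,30,0,0,0.1,50]
    - [1.3,1.2,60,0,0,0.1,50]
    - [1.3,1.2,80,0,0,0.1,50]
    - [1.3,1.2,92,0,0,0.1,50]
    - [1.3,1.2,99.5,0,0,0.1,50]
    - [1.3,1.2,99.5,0,0,0.1,50]

```text
t: 1.95
eef_pos: [0.4327, -0.2648, 0.0109]
tool_rot: [-180.0, 0.0, -6.6]
ft_force: [0.4, 0.1, -0.4]
width: 0.539
finger_force: 0.0
```

send_rows:
  targets:
    - [0,0,0,0,0,0,30]
    - [0,0,0,0,0,0,24]
    - [0,0,0,0,0,0,18]
    - [0,0,0,0,0,0,14]
    - [0,0,0,0,0,0,4]
    - [0,0,0,0,0,0,0]
    - [0,0,0,0,0,0,0]
    - [0,0,0,0,0,0,0]

```text
t: 2.75
eef_pos: [0.4335, -0.2643, 0.0115]
tool_rot: [180.0, -0.0, -6.5]
ft_force: [-0.8, 0.8, 4.9]
width: 0.17
finger_force: 30.0
```

Run:
```python
from h import *
s=r.observe(); print(s['eef_pos'],s['tool_rot'],s['ft_force'],s['torque'],s['width']*93,s['finger_force'])
w=grab('wrist','w2.png')
```

```text
[ 0.43354183 -0.26425491  0.01151014] [ 1.79981100e+02 -3.15201225e-02 -6.53581043e+00] [-0.75492387  0.76426298  4.89360489] [ 0.10249278  0.12924413 -0.05013591] 15.772744454881227 30.000135004520416
```

View pics/w2.png

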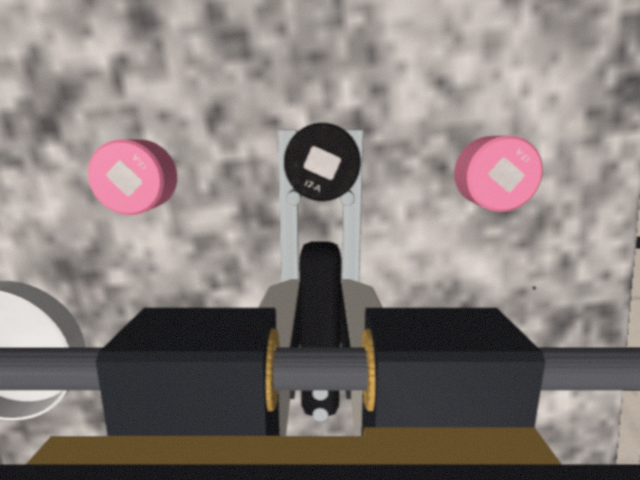

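The grip is on the bar (15.8 mm opening, 30 N). The specimen at (322,160) is standing against the dowels at (293,198) and (349,198), and the prong tips are at row 130. Next I'll compute offsets in the tool frame.

Run:
```python
from h import *
s=r.observe(); w=grab('wrist')
R0=Ro.from_euler('xyz',s['tool_rot'],degrees=True)
for n,u,v,z in [('tipL',280,130,.004),('tipR',362,130,.004),('barfront',320,242,.038),('barback',320,416,.038),('dowL',293,198,.016),('dowR',349,198,.016),('spec',322.5,159,.022)]:
    print(n,(R0.inv().apply(onz(w,u,v,z)-s['eef_pos'])*1e3).round(1))
```

```text
tipL [ 73.  -17.7   7.5]
tipR [73.  16.6  7.5]
barfront [ 33.6  -1.  -26.5]
barback [-40.1  -1.  -26.5]
dowL [ 46.2 -11.9  -4.5]
dowR [46.2 10.8 -4.5]
spec [ 62.1  -0.  -10.5]
```

send_rows:
  targets:
    - [0,0,-2,0,0,0,0]
    - [0,0,-6,0,0,0,0]
    - [0,0,-14,0,0,0,0]
    - [0,0,-26,0,0,0,0]
    - [0,0,-40,0,0,0,0]
    - [0,0,-54,0,0,0,0]
    - [0,0,-64,0,0,0,0]
    - [0,0,-68,0,0,0,0]

```text
t: 3.65
eef_pos: [0.4339, -0.2647, 0.0808]
tool_rot: [179.9, -0.1, -6.5]
ft_force: [0.2, -0.5, -3.5]
width: 0.168
finger_force: 30.0
```

Run:
```python
from h import *
s=r.observe(); print(s['eef_pos'],s['tool_rot'],s['ft_force'],s['torque'],s['width']*93,s['finger_force'])
delta([.4182,-.0608,.08],8.8)
d=grab('top'); w=grab('wrist'); g=cv2.cvtColor(w['frame'],cv2.COLOR_BGR2GRAY)
cv2.imwrite('pics/w3.png',w['frame'][100:300,200:440])
print('plunger',onz(d,310.2,201,.043))
```

```text
[ 0.43392438 -0.26466625  0.0807972 ] [ 1.79913455e+02 -1.16271680e-01 -6.53614976e+00] [ 0.17722538 -0.51894197 -3.45176814] [ 0.03387485  0.02866933 -0.01882231] 15.583773778912605 29.998708069324493
shift [ -38.8 -200.8    0.4] rot [  0.1   -0.1  -15.34] t 3.65 F [ 0.2 -0.5 -3.5]
plunger [ 0.5144967  -0.04555337  0.043     ]
```

View pics/w3.png

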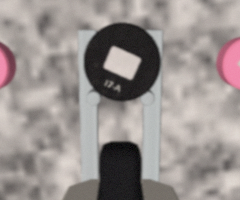

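The specimen is still against the dowels at (120,62) in the crop, and the prongs look level. I'll carry it over.

send_rows:
  targets:
    - [-0.8,-4,0,0,0,0,0]
    - [-2.5,-13,0,0,0,0,0]
    - [-5,-27,0,0,0,0,0]
    - [-9,-45,0,0,0,0,0]
    - [-12.5,-63,0,0,0,0,0]
    - [-16,-81,0,0,0,0,0]
    - [-18.5,-95,0,0,0,0,0]
    - [-20,-102,0,0,0,0,0]

```text
t: 4.55
eef_pos: [0.4247, -0.1585, 0.0792]
tool_rot: [-180.0, 0.0, -6.4]
ft_force: [-0.2, 0.1, -2.6]
width: 0.167
finger_force: 30.0
```

send_rows:
  targets:
    - [-0.8,-4,0,0,0,-0.5,0]
    - [-2.5,-13,0,0,0,-2,0]
    - [-5,-27,0,0,0,-4,0]
    - [-8.5,-45,0,0,0,-7,0]
    - [-12,-63,0,0,0,-10,0]
    - [-15.5,-81,0,0,0,-13,0]
    - [-17.5,-93,0,0,0,-14.8,0]
    - [-19,-99,0,0,0,-15.3,0]

```text
t: 5.35
eef_pos: [0.4172, -0.0588, 0.0791]
tool_rot: [-180.0, 0.0, 8.9]
ft_force: [0.6, -0.0, -2.4]
width: 0.173
finger_force: 30.0
```

send_rows:
  targets:
    - [0,0,0,0,0,0,0]
    - [0,0,0,0,0,0,0]

```text
t: 5.55
eef_pos: [0.4178, -0.0603, 0.0793]
tool_rot: [180.0, -0.0, 8.8]
ft_force: [-0.8, -0.3, -1.9]
width: 0.169
finger_force: 30.0
```

Run:
```python
from h import *
s=r.observe(); print(s['eef_pos'],s['tool_rot'],s['ft_force'],s['torque'],s['width']*93,s['finger_force'])
delta([.4182,-.0608,.08],8.8)
w=grab('wrist','w4.png')
print([np.round(proj(w,p)) for p in [(.4686,-.053,.034),(.522,-.0447,.034)]])
```

```text
[ 0.41776606 -0.06031866  0.07925719] [ 1.79970351e+02 -2.22891135e-02  8.75232071e+00] [-0.84900708 -0.33295876 -1.88896171] [ 0.05800454  0.03050217 -0.00111412] 15.68795291318858 29.99861776828766
shift [ 0.4  0.5 -0.7] rot [ 0.03 -0.02 -0.05] t 5.55 F [-0.8 -0.3 -1.9]
[array([322., 174.]), array([322.,  63.])]
```

View pics/w4.png

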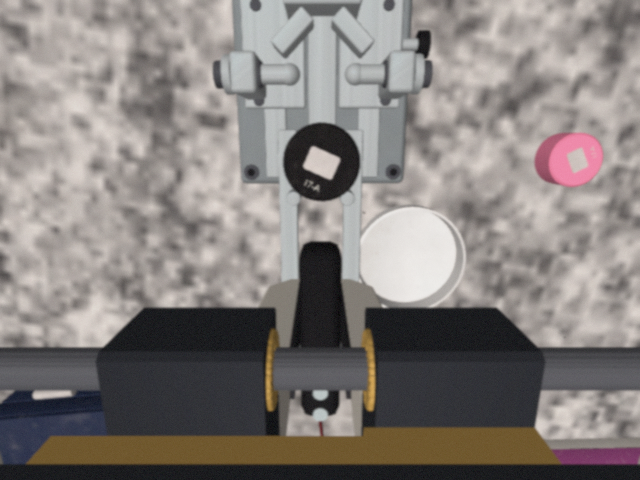

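The prongs straddle the rail line. Lifter centreline is at u≈321, the screws at (251,172) and (394,172) give 322.5, and the plunger noses at (298,74) and (346,74) give 322. I'll convert these to mm.

Run:
```python
from h import *
s=r.observe(); w=grab('wrist'); print(w['cx'])
R0=Ro.from_euler('xyz',s['tool_rot'],degrees=True); zl=s['eef_pos'][2]-.011
for n,u,v,z in [('scL',251,172,.01),('scR',394,172,.01),('scL2',256,5,.01),('scR2',389,5,.01),('noseL',298,74,.043),('noseR',346,74,.043),('tipL',280,130,zl+.004),('tipR',362,130,zl+.004),('dowL',293,198,zl+.016),('dowR',349,198,zl+.016),('spec',322.5,159,zl+.022)]:
    print(n,(R0.inv().apply(onz(w,u,v,z)-s['eef_pos'])*1e3).round(1))
```

```text
320.01134981410183
scL [ 50.4 -40.9  69.2]
scR [50.4 42.4 69.2]
scL2 [137.5 -34.5  69.2]
scR2 [137.5  35.6  69.3]
noseL [ 99.1 -11.1  36.2]
noseR [99.1 11.5 36.2]
tipL [ 73.3 -17.4   7. ]
tipR [73.3 16.8  7. ]
dowL [ 46.5 -11.7  -5. ]
dowR [46.5 11.1 -5. ]
spec [ 62.4   0.2 -11. ]
```

send_rows:
  targets:
    - [0,0.3,3,0,0,0,0]
    - [0,0.6,10,0,0,0,0]
    - [0,0.6,19,0,0,0,0]
    - [0,0.6,27,0,0,0,0]
    - [0,0.6,33,0,0,0,0]
    - [0,0.6,36,0,0,0,0]
    - [0,0.6,38.5,0,0,0,0]
    - [0,0.6,40.5,0,0,0,0]

```text
t: 6.45
eef_pos: [0.4177, -0.0606, 0.0386]
tool_rot: [180.0, -0.0, 8.8]
ft_force: [-0.2, 0.9, -1.9]
width: 0.172
finger_force: 30.0
```

send_rows:
  targets:
    - [0,0,0,0,0,0,0]
    - [0,0,0,0,0,0,0]
    - [0,0,0,0,0,0,0]

```text
t: 6.75
eef_pos: [0.4177, -0.0606, 0.0389]
tool_rot: [180.0, -0.0, 8.8]
ft_force: [0.8, 0.7, -2.8]
width: 0.169
finger_force: 30.0
```

Run:
```python
from h import *
s=r.observe(); print(s['eef_pos'],s['tool_rot'],s['ft_force'],s['torque'],s['width']*93,s['finger_force'])
w=grab('wrist','w5.png')
```

```text
[ 0.41771855 -0.06062477  0.03887791] [ 1.79983449e+02 -2.62144095e-02  8.76832092e+00] [ 0.80932883  0.7141386  -2.83778486] [-0.01747159  0.00479084 -0.00037438] 15.688846667357792 29.998679459095
```

View pics/w5.png

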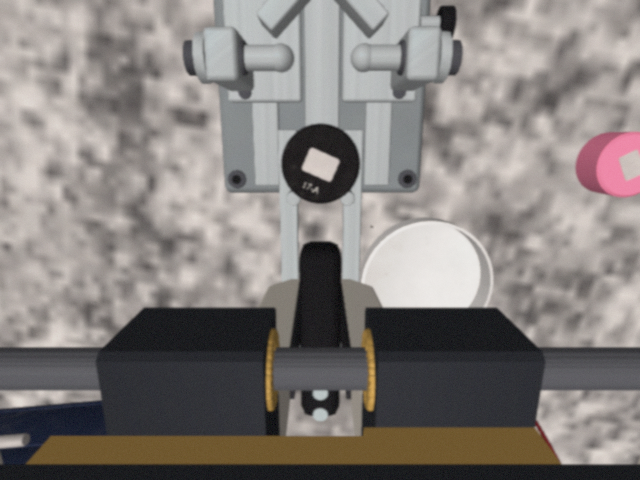

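The specimen sits centred on the rail at (320,162) between prongs, with the plungers ahead at row 57. I'll push gently.

send_rows:
  targets:
    - [2,0,0,0,0,0,0]
    - [5,0,0,0,0,0,0]
    - [8,0,0,0,0,0,0]
    - [11,0,0,0,0,0,0]
    - [14,0,0,0,0,0,0]
    - [17,0,0,0,0,0,0]
    - [20,0,0,0,0,0,0]
    - [22,0,0,0,0,0,0]

```text
t: 7.6
eef_pos: [0.4396, -0.0572, 0.0386]
tool_rot: [180.0, -0.0, 8.8]
ft_force: [0.4, 0.6, -1.4]
width: 0.169
finger_force: 30.0
```

send_rows:
  targets:
    - [1,0,0,0,0,0,0]
    - [2,0,0,0,0,0,0]
    - [3,0,0,0,0,0,0]
    - [4,0,0,0,0,0,0]

```text
t: 8.0
eef_pos: [0.4431, -0.0566, 0.0386]
tool_rot: [-180.0, 0.0, 8.8]
ft_force: [-1.5, -0.7, -1.4]
width: 0.171
finger_force: 30.0
```

send_rows:
  targets:
    - [0.7,0,0,0,0,0,0]
    - [1.4,0,0,0,0,0,0]
    - [2,0,0,0,0,0,0]

```text
t: 8.3
eef_pos: [0.4448, -0.0563, 0.0386]
tool_rot: [-180.0, 0.0, 8.8]
ft_force: [-2.7, -1.9, -0.7]
width: 0.169
finger_force: 30.0
```

send_rows:
  targets:
    - [0.7,0,0,0,0,0,0]
    - [1.4,0,0,0,0,0,0]
    - [2,0,0,0,0,0,0]

```text
t: 8.6
eef_pos: [0.4469, -0.0559, 0.0386]
tool_rot: [-180.0, 0.0, 8.8]
ft_force: [-3.9, -1.6, -0.3]
width: 0.172
finger_force: 30.0
```

send_rows:
  targets:
    - [0.7,0,0,0,0,0,0]
    - [1.4,0,0,0,0,0,0]
    - [2,0,0,0,0,0,0]

```text
t: 8.9
eef_pos: [0.4492, -0.0556, 0.0386]
tool_rot: [-180.0, 0.0, 8.8]
ft_force: [-2.8, -0.4, 0.2]
width: 0.17
finger_force: 30.0
```

send_rows:
  targets:
    - [0.7,0,0,0,0,0,0]
    - [1.4,0,0,0,0,0,0]
    - [2,0,0,0,0,0,0]

```text
t: 9.2
eef_pos: [0.4513, -0.0554, 0.0386]
tool_rot: [180.0, -0.0, 8.8]
ft_force: [-2.2, -1.2, -2.3]
width: 0.168
finger_force: 30.0
```

send_rows:
  targets:
    - [0.5,0,0,0,0,0,0]
    - [1,0,0,0,0,0,0]
    - [1.5,0,0,0,0,0,0]

```text
t: 9.5
eef_pos: [0.4528, -0.0552, 0.0387]
tool_rot: [180.0, -0.0, 8.8]
ft_force: [-2.0, -0.9, -1.8]
width: 0.168
finger_force: 30.0
```

Run:
```python
from h import *
s=r.observe(); print(s['eef_pos'],s['tool_rot'],s['ft_force'],s['torque'])
w=grab('wrist','w6.png')
```

```text
[ 0.45280195 -0.05517087  0.03868686] [ 1.79995386e+02 -1.57651368e-02  8.76336580e+00] [-1.99424614 -0.94731797 -1.8309642 ] [-0.13999928  0.33794388  0.02073188]
```

View pics/w6.png

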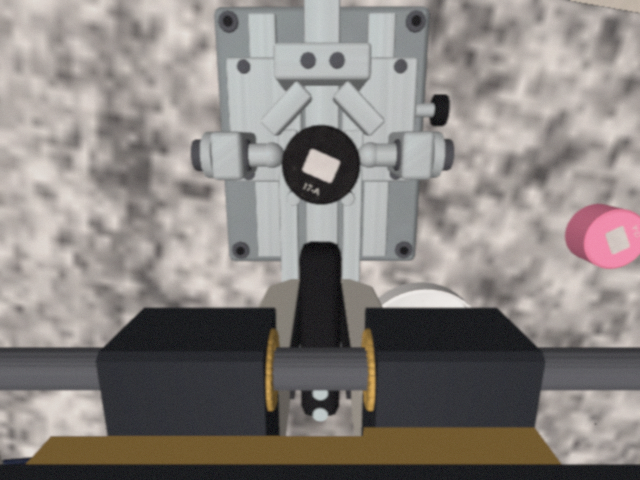

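The specimen at (320,163) is just short of the plunger line (row 154), with the V stop ahead at rows 100-130. I'll carry on in small steps.

send_rows:
  targets:
    - [0.5,0,0,0,0,0,0]
    - [1,0,0,0,0,0,0]
    - [1,0,0,0,0,0,0]

```text
t: 9.85
eef_pos: [0.4539, -0.055, 0.0387]
tool_rot: [180.0, -0.0, 8.8]
ft_force: [-0.4, -0.6, -1.7]
width: 0.167
finger_force: 30.0
```

send_rows:
  targets:
    - [0.5,0,0,0,0,0,0]
    - [1,0,0,0,0,0,0]
    - [1,0,0,0,0,0,0]

```text
t: 10.15
eef_pos: [0.4548, -0.0549, 0.0387]
tool_rot: [180.0, -0.0, 8.8]
ft_force: [-1.3, -0.7, -1.6]
width: 0.173
finger_force: 30.0
```

send_rows:
  targets:
    - [0.5,0,0,0,0,0,0]
    - [1,0,0,0,0,0,0]
    - [1,0,0,0,0,0,0]

```text
t: 10.45
eef_pos: [0.4559, -0.0547, 0.0387]
tool_rot: [180.0, -0.0, 8.8]
ft_force: [-0.9, -0.6, -2.2]
width: 0.168
finger_force: 30.0
```

```bash
cat > m.py <<'E'
from h import *
def m():
    s=r.observe(); w=grab('wrist'); f=w['frame']; g=cv2.cvtColor(f,cv2.COLOR_BGR2GRAY)
    k=max(cv2.findContours(((g[105:225,275:365]<70)*255).astype(np.uint8),0,1)[0],key=cv2.contourArea).reshape(-1,2)
    c,rad=cv2.minEnclosingCircle(k.astype(np.float32)); c=np.array(c)+[275,105]
    print('spec px',c.round(1),round(rad,1),'F',s['ft_force'].round(1),'tcp',s['eef_pos'].round(4),'spec xyz',onz(w,*c,.052).round(4),'t',s['t']); return w
if __name__=='__main__': m()
E
python3 m.py
```

```text
spec px [320.5 163.7] 39.4 F [-0.9 -0.6 -2.2] tcp [ 0.4559 -0.0547  0.0387] spec xyz [ 0.5158 -0.045   0.052 ] t 10.45
```

send_rows:
  targets:
    - [0.5,0,0,0,0,0,0]
    - [1,0,0,0,0,0,0]
    - [1,0,0,0,0,0,0]

```text
t: 10.8
eef_pos: [0.4568, -0.0546, 0.0387]
tool_rot: [180.0, -0.0, 8.8]
ft_force: [-0.8, -0.4, -1.5]
width: 0.166
finger_force: 30.0
```

```bash
python3 m.py
```

```text
spec px [320.6 163.3] 39.4 F [-0.8 -0.4 -1.5] tcp [ 0.4568 -0.0546  0.0387] spec xyz [ 0.5169 -0.0448  0.052 ] t 10.8
```

send_rows:
  targets:
    - [0.5,0,0,0,0,0,0]
    - [1,0,0,0,0,0,0]
    - [1,0,0,0,0,0,0]

```text
t: 11.15
eef_pos: [0.4578, -0.0544, 0.0387]
tool_rot: [180.0, -0.0, 8.8]
ft_force: [0.4, -0.3, -2.8]
width: 0.167
finger_force: 30.0
```

```bash
python3 m.py
```

```text
spec px [320.5 163.3] 39.4 F [ 0.4 -0.3 -2.8] tcp [ 0.4578 -0.0544  0.0387] spec xyz [ 0.5179 -0.0446  0.052 ] t 11.15
```

send_rows:
  targets:
    - [0.5,0,0,0,0,0,0]
    - [1,0,0,0,0,0,0]
    - [1,0,0,0,0,0,0]

```text
t: 11.5
eef_pos: [0.4588, -0.0543, 0.0387]
tool_rot: [180.0, -0.0, 8.8]
ft_force: [-0.6, -0.6, -1.6]
width: 0.167
finger_force: 30.0
```

```bash
python3 m.py
```

```text
spec px [320.1 163.1] 39.6 F [-0.6 -0.6 -1.6] tcp [ 0.4588 -0.0543  0.0387] spec xyz [ 0.5189 -0.0443  0.052 ] t 11.5
```

send_rows:
  targets:
    - [0.5,0,0,0,0,0,0]
    - [1,0,0,0,0,0,0]
    - [1,0,0,0,0,0,0]

```text
t: 11.85
eef_pos: [0.4591, -0.0541, 0.0386]
tool_rot: [-180.0, 0.0, 8.8]
ft_force: [-1.8, -0.5, -1.3]
width: 0.168
finger_force: 30.0
```

Run:
```python
from m import *
w=m(); f=w['frame'][60:270,200:450]; cv2.imwrite('pics/w7.png',cv2.resize(f,None,fx=2.8,fy=2.8,interpolation=cv2.INTER_CUBIC))
```

```text
spec px [320.6 163.4] 39.6 F [-1.8 -0.5 -1.3] tcp [ 0.4591 -0.0541  0.0386] spec xyz [ 0.5193 -0.0443  0.052 ] t 11.85
```

View pics/w7.png

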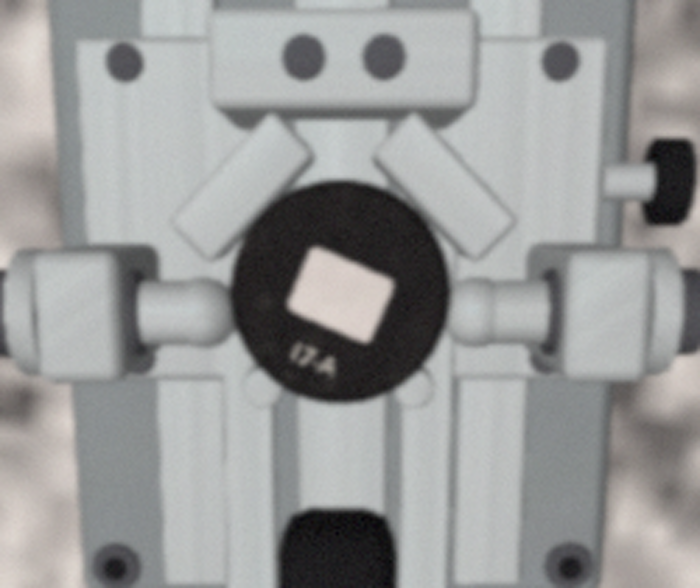

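The enlarged view shows the disc touching both V arms. The plunger noses (row 310) are now behind its centre (row 292). One slight push should confirm the stop.

send_rows:
  targets:
    - [0.4,0,0,0,0,0,0]
    - [0.6,0,0,0,0,0,0]

```text
t: 12.1
eef_pos: [0.4593, -0.054, 0.0385]
tool_rot: [-180.0, 0.1, 8.8]
ft_force: [-4.3, -2.5, -0.1]
width: 0.169
finger_force: 30.0
```

```bash
python3 m.py
```

```text
spec px [321.3 164.1] 39.6 F [-4.3 -2.5 -0.1] tcp [ 0.4593 -0.054   0.0385] spec xyz [ 0.5193 -0.0445  0.052 ] t 12.1
```

Force climbs to about 5 N with no motion, so it is home. I'll draw the lifter out.

send_rows:
  targets:
    - [-1.5,0,0,0,0,0,0]
    - [-4,0,0,0,0,0,0]
    - [-9,0,0,0,0,0,0]
    - [-16,0,0,0,0,0,0]
    - [-25,0,0,0,0,0,0]
    - [-34,0,0,0,0,0,0]
    - [-42,0,0,0,0,0,0]
    - [-47,0,0,0,0,0,0]

```text
t: 12.95
eef_pos: [0.4126, -0.0612, 0.0387]
tool_rot: [-180.0, 0.0, 8.7]
ft_force: [0.2, -0.5, -1.8]
width: 0.171
finger_force: 30.0
```

Run:
```python
from h import *
s=r.observe(); print(s['eef_pos'],s['tool_rot'],s['ft_force'])
w=grab('wrist','w8.png'); g=cv2.cvtColor(w['frame'],cv2.COLOR_BGR2GRAY)
k=max(cv2.findContours(((g[0:120,275:365]<70)*255).astype(np.uint8),0,1)[0],key=cv2.contourArea).reshape(-1,2)
c,rad=cv2.minEnclosingCircle(k.astype(np.float32)); c=np.array(c)+[275,0]; print(c,rad,onz(w,*c,.052))
```

```text
[ 0.41256193 -0.06116853  0.03865399] [-1.79986172e+02  2.25575872e-02  8.74051906e+00] [ 0.17800818 -0.53508087 -1.81271989]
[321.94010162  31.74713135] 47.297847747802734 [ 0.51725947 -0.04501563  0.052     ]
```

View pics/w8.png

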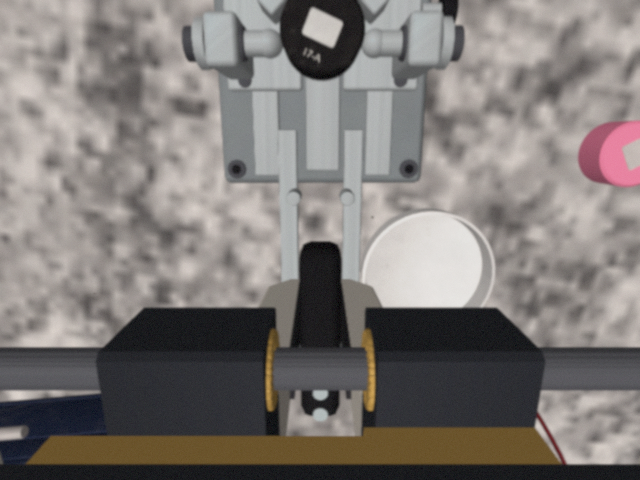

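The specimen stayed seated against the V at (322,30), and the prong tips at row 130 are clear of it. I'll back off, lift, and return the lifter to its original free spot.

send_rows:
  targets:
    - [-10,0,0,0,0,0,0]
    - [-22,0,0,0,0,0,0]
    - [-32,0,0,0,0,0,0]
    - [-35,0,-6,0,0,0,0]
    - [-35,0,-18,0,0,0,0]
    - [-35,0,-32,0,0,0,0]
    - [-35,0,-44,0,0,0,0]
    - [-35,0,-50,0,0,0,0]

```text
t: 13.8
eef_pos: [0.3797, -0.0669, 0.09]
tool_rot: [179.9, -0.1, 8.8]
ft_force: [-0.1, -0.7, -2.6]
width: 0.173
finger_force: 30.0
```

send_rows:
  targets:
    - [1,8,0,0,0,1,0]
    - [4,28,0,0,0,2.5,0]
    - [8,60,0,0,0,5,0]
    - [12,97,0,0,0,8,0]
    - [16,135,0,0,0,11,0]
    - [20,168,0,0,0,13.5,0]
    - [23,192,0,0,0,15,0]
    - [25,203,0,0,0,15.2,0]

```text
t: 14.6
eef_pos: [0.4349, -0.2661, 0.0879]
tool_rot: [180.0, 0.0, -6.6]
ft_force: [-0.4, 0.3, -1.4]
width: 0.17
finger_force: 30.0
```

send_rows:
  targets:
    - [0,0,0,0,0,0,0]
    - [0,0,0,0,0,0,0]

```text
t: 14.8
eef_pos: [0.4339, -0.2622, 0.088]
tool_rot: [-179.9, 0.1, -6.4]
ft_force: [0.2, -0.1, -2.6]
width: 0.173
finger_force: 30.0
```

```bash
python3 -c "
from h import *
print(r.observe()['eef_pos'],r.observe()['tool_rot'])
delta([.4335,-.264,.011],-6.45)"
```

```text
[ 0.4339243  -0.26217013  0.08796574] [-1.79905843e+02  9.90230017e-02 -6.42538318e+00]
shift [-0.1  2.  77. ] rot [-0.09  0.1   0.02] t 14.8 F [ 0.2 -0.1 -2.6]
```

send_rows:
  targets:
    - [0,0.5,10,0,0,0,0]
    - [0,1,30,0,0,0,0]
    - [0,1,50,0,0,0,0]
    - [0,1,64,0,0,0,0]
    - [0,1,71,0,0,0,0]
    - [0,1,74,0,0,0,0]
    - [0,1,75.5,0,0,0,0]
    - [0,1,75.5,0,0,0,0]

```text
t: 15.6
eef_pos: [0.4349, -0.2644, 0.0135]
tool_rot: [180.0, -0.0, -6.4]
ft_force: [0.3, 0.1, -1.4]
width: 0.173
finger_force: 30.0
```

send_rows:
  targets:
    - [0,0,0.5,0,0,0,0]
    - [0,0,1,0,0,0,0]
    - [0,0,1,0,0,0,0]

```text
t: 15.9
eef_pos: [0.4347, -0.2645, 0.0124]
tool_rot: [180.0, -0.0, -6.4]
ft_force: [-0.9, 0.2, -2.0]
width: 0.171
finger_force: 30.0
```

send_rows:
  targets:
    - [0,0,0.5,0,0,0,0]
    - [0,0,1,0,0,0,0]
    - [0,0,1,0,0,0,0]

```text
t: 16.2
eef_pos: [0.4347, -0.2644, 0.0115]
tool_rot: [180.0, -0.0, -6.4]
ft_force: [-2.1, 0.4, 3.1]
width: 0.17
finger_force: 30.0
```

send_rows:
  targets:
    - [0,0,0.3,0,0,0,0]
    - [0,0,0.6,0,0,0,0]
    - [0,0,0.6,0,0,0,0]

```text
t: 16.5
eef_pos: [0.4347, -0.2644, 0.0115]
tool_rot: [180.0, -0.0, -6.4]
ft_force: [-3.2, 1.4, 9.7]
width: 0.168
finger_force: 30.0
```

Bench contact. I'll open, rise straight up, then check.

send_rows:
  targets:
    - [0,0,-0.5,0,0,0,20]
    - [0,0,-0.5,0,0,0,30]
    - [0,0,-0.5,0,0,0,45]
    - [0,0,-0.5,0,0,0,50]
    - [0,0,-0.5,0,0,0,50]

```text
t: 17.0
eef_pos: [0.4346, -0.2643, 0.0109]
tool_rot: [-180.0, 0.0, -6.4]
ft_force: [0.3, -0.7, -0.2]
width: 0.502
finger_force: 0.0
```

send_rows:
  targets:
    - [0,0,-10,0,0,0,50]
    - [0,0,-40,0,0,0,50]
    - [0,0,-80,0,0,0,50]
    - [0,0,-120,0,0,0,50]
    - [0,0,-150,0,0,0,50]
    - [0,0,-160,0,0,0,50]
    - [0,0,-160,0,0,0,50]

```text
t: 17.7
eef_pos: [0.4353, -0.2649, 0.1727]
tool_rot: [179.9, -0.2, -6.4]
ft_force: [0.2, 0.3, 0.1]
width: 0.536
finger_force: 0.0
```

Run:
```python
from h import *
s=r.observe(); print(s['eef_pos'],s['ft_force'],s['width'],s['t'])
w=grab('wrist'); d=grab('top')
b=cv2.resize(d['frame'][150:290,260:500],(540,315),interpolation=cv2.INTER_CUBIC)
cv2.imwrite('pics/end.png',np.vstack([cv2.resize(w['frame'],(540,405))[:280],b]))
```

```text
[ 0.43531102 -0.26493245  0.17273348] [0.21107953 0.31399217 0.05091251] 0.5355622223772274 17.7
```

View pics/end.png

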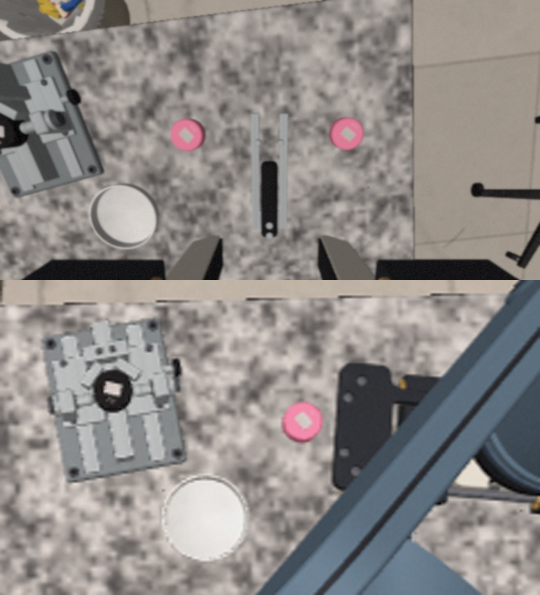

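The lifter lies flat on the bench at (270,175), and the specimen is seated in the stage V at (112,390). The bystanders in view have not moved, and the gripper touches nothing.

```bash
python3 -c "
from plant import r
print(r.close_job())"
```

```text
the job is handed in; nothing more can be done
None
```

The specimen is home against the V stop, the lifter is lying flat on the bench where it started, clear of the stage, and the job was handed in after about 18 s of the 64 s allowed; the grip held at 30 N because the interface fixes it there, below the 40 N you asked for.

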